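# Top up the bakery display from the cooling rack

### The job

Top up the bread display from the cooling rack, keeping each kind on its own oak plank: lay the fresh flat loaf squarely on top of the flat loaf on display, set the fresh round bun midway in the gap between the two buns, and lay the fresh finger roll end to end behind the finger roll on display, in line with it and about 15 mm clear of it. Stand the price sign on the flat loaf's plank right in front of the flat loaf, close to its end, centred on it and square to it (front is the customers' side, away from the robot; behind is the robot's side). Leave the bread that is already on display where it lies.

Things in the scene. Friction and masses are not known exactly. Their poses are not given: they have to be found in the camera images.
- flat_fresh: The fresh flat loaf, on the cooling rack: a flat oval loaf with round ends and one long dark crease, 130 long (its x axis) x 66 wide (y) x 30 mm high, flat below and on top, about 130 g. Origin: centre of its underside; z is up.
- bun_fresh: The fresh round bun, on the cooling rack: a domed bun with a star cut, 64 mm across, 42 mm high, its sides upright up to about 30 mm, about 80 g. Origin: centre of its underside; z is up. Its yaw means nothing.
- roll_fresh: The fresh finger roll, on the cooling rack: a slender roll with three slanting slashes, 115 long (x) x 44 wide (y) x 36 mm high, about 70 g. Origin: centre of its underside; z is up.
- sign: The price sign, standing on the cooling rack: a blank slate in a dark wooden frame, 60 wide (y) x 8 mm thick (x), upright on the middle of a pale wooden foot 32 (x) x 60 (y) x 14 mm high; 66 mm high in all, about 90 g; both faces alike, x is square to them. Origin: centre of its underside; z is up.
- flat_shown: The flat loaf already on display, same size as the fresh one, lying lengthwise near the middle of its oak plank (top 35 mm above the counter). Origin: centre of its underside; z is up. x runs along the loaf and points to the front (the customers' side, away from the robot).
- roll_shown: The finger roll already on display, same size as the fresh one, lying lengthwise in the front half of its plank (top 35 mm above the counter), the rear half free. Origin: centre of its underside; z is up. x runs along the roll and points to the front (away from the robot).
- bun_back: The rear one (nearer the robot) of the two round buns on display, same size as the fresh one, on their plank (top 35 mm above the counter). Origin: centre of its underside; z is up. x points to the middle of the front bun, about 160 mm away.
- bun_front: The front one (farther from the robot) of the two round buns on display, same size, on the same plank. Origin: centre of its underside; z is up. Its yaw means nothing.
- display: The display, fixed, on the robot's left: a white board 330 (x) x 380 (y) x 25 mm with three oak planks on it side by side, each 300 x 98 x 10 mm (tops 35 mm above the counter, middle lines 115 mm apart), one kind of bread to a plank. x points to the front edge, where a metal strip stands 5 mm above the planks. Origin: centre of the underside.
- rack: The wire cooling rack, fixed, on the robot's right: a flat grid 380 (x) x 300 (y) mm without a rim, its top 20 mm above the counter; the fresh bread and the sign stand on it; a small rusk at its far edge is not needed. Origin: centre of the underside.
There are look-alikes about, which are no part of the job. What is shaped like the sign but turquoise is not meant.

How it is judged:
By the outcome, as a careful person would: the job done as asked, in the order asked, and still so for the second after the job is handed in, with the robot touching nothing.
It also fails if it takes over 120 s, if anything falls off the work surface, if the arm or the gripper's body presses on something with over 40 N, if the wrist force passes 120 N, or if a joint passes its speed limit or range.

### The arm

A 6-joint arm with a two-finger parallel gripper is mounted at the origin on the work surface. World frame = base frame: x ahead of the robot, y to its left, z up, the work surface at z = 0. Lengths are in m, angles in rad, forces in N, time in s.
With the tool pointing down it reaches from about 0.225 to 0.875 m from the base axis. Payload 3.4 kg.
Tool frame: the origin (TCP) lies between the finger pads; the fingertips stand 11 mm ahead of it and the grasp point (between the pads) lies 8 mm behind it; z points along the fingers, y is the line along which they close (so a half turn about z gives the same grasp; the last joint's range is limited). The gripper opens to 85 mm and grips with 20 to 120 N. Pads are 22 mm wide; open, the fingers measure 114 mm over their backs; the gripper's body (76 mm by 85 mm) begins 54 mm behind the grasp point. The pads swing forward as they close: fully open they stand 13 mm farther back than shut.
Start: joints at [-1.321, 0.276, 1.505, -0, 1.361, -0.121], TCP at [0.208, -0.536, 0.242] pointing down, gripper open.
Joint ranges: [-2.89, 2.89], [-0.75, 2.08], [0.22, 2.7], [-1.18, 4.32], [0.11, 2.71], [-2.7, 2.7]. Speed limits (rad/s): [2.57, 2.57, 3.14, 3.14, 3.14, 3.14].

### API

Orientations are given as a unit quaternion [w, x, y, z].
In Python, from rig import sensors, eyes, manip gives the robot as it stands.
- The arm moves only by the tool drive_tool, never from a script. Its argument "deltas" is a list of rows, each an object with "linear": the shift along the world's x, y, z in mm, a list of three; "twist": the turn about the world's z in degrees; "claw": the opening, from 0 (shut) to 1 (fully open). In form: [{"linear": [tx, ty, tz], "twist": twist, "claw": claw}, ...]. A call has 1 to 12 rows; each row is the pose to reach, as a shift and turn from the pose commanded when the call began; what a row does not reach only later rows make up. A row lasts 1/12 s, in which the tool goes at most 41.7 mm and 7.16 degrees, less where a joint would pass 70% of its speed; a pose out of reach is approached as far as the arm can. A call with a gripper value outside its range is refused whole. The fingers move at their own pace and stop on an object; "squeeze" is the grip in N (left out, the last holds). Time passes only in rows, so rows that repeat a pose let the fingers close. It gives the time, the measured TCP pose, the force, the opening and the grip force at its end, in the units of the state.
- sensors.get_state(): the state, without advancing time (a new reading comes with each control period).
- eyes.get_image(name): name is "scene" or "side" or "wrist"; returns the picture (420x560x3 uint8, red, green, blue); there is no depth.
- eyes.camera_model(name): a dict with "intrinsics" (3x3 intrinsics, pixels), "R" (3x3) and "t" (3): a world point X has camera coordinates R X + t. Camera axes: x right, y down, z forward; pixel columns grow to the right and rows downward; lengths in m; the calibration is good to about 2 mm. A picture is of the moment at which its call begins: read the wrist's pose just before it. camera_model takes no time and is no camera call; for the wrist camera it gives the pose at the moment of the call.
- manip.sign_off(): hands the job in; it is judged then, once.
The state is a dict: "clock": time; "qpos": joint angles; "qd": joint speeds; "effort": joint torques, N m; "position": TCP position; "ee_rot": TCP orientation; "contact_force": force on the tool from outside, world axes, zero at the start; "moment": the same for the moment, N m; "width": finger opening in m; "gripper_force": force on a finger pad.
Only numpy, scipy, OpenCV 4.12 (cv2) and the standard library are available. Lean on these libraries where they do the work, as an engineer would, in place of code of your own. Each camera call takes 0.05 s, during which the arm holds its last target. There are 200 camera calls.

## Working session

There is one attempt and no reset: what is moved stays moved. The work goes in short steps, Python scripts to look and compute and a tool call to move; the robot and the scene stay as the last step left them, time stands still between calls to the robot, and variables do not carry over. Pictures are saved under pics/ and viewed, at most 14 in all, crops included, and the job is handed in when it is done.

Besides the shell and the picture viewer there is one more tool, called after "Call:" as name(argument=value, ...), one argument or row to a line, values as JSON. drive_tool: Moves the arm, as the interface text tells. Its arguments: {"type":"object","properties":{"deltas":{"type":"array","items":{"type":"object","properties":{"linear":{"type":"array","items":{"type":"number"}},"twist":{"type":"number"},"claw":{"type":"number"}}}},"squeeze":{"type":"number"}},"required":["deltas"]}

```bash
mkdir -p pics
cat > h.py <<'E'
import numpy as np, cv2
from rig import sensors, eyes, manip
def snap(n,f):
    m=eyes.camera_model(n); im=eyes.get_image(n); cv2.imwrite('pics/'+f,im[:,:,::-1]); np.savez('pics/'+f+'.npz',**{k:np.array(m[k]) for k in('intrinsics','R','t')}); return im,m
def ray(m,px,z):
    K,R,t=[np.array(m[k]) for k in('intrinsics','R','t')]
    px=np.atleast_2d(px).astype(float); d=np.c_[px,np.ones(len(px))]@np.linalg.inv(K).T@R
    c=-R.T@t; z=np.broadcast_to(z,len(px)); return c+d*((z-c[2])/d[:,2])[:,None]
def proj(m,X):
    K,R,t=[np.array(m[k]) for k in('intrinsics','R','t')]
    p=(np.atleast_2d(X)@R.T+t)@K.T; return p[:,:2]/p[:,2:]
E
python3 - <<'E'
from h import *
for n in('scene','side','wrist'):
    im,m=snap(n,n+'0.png'); print(n,-np.array(m['R']).T@m['t'],np.array(m['R'])[2])
s=sensors.get_state();print(s)
a=[cv2.imread(f'pics/{n}0.png') for n in('scene','side')]
E
```

```text
scene [ 0.94750204 -0.00898557  0.91412137] [-0.52329685  0.00980386 -0.85209406]
side [0.2779561  0.75819939 0.84879626] [ 0.13906001 -0.69483569 -0.70559597]
wrist [ 0.27822525 -0.50827897  0.37309228] [-0.27455428 -0.10468009 -0.9558567 ]
{'clock': 0.15, 'qpos': array([-1.32101003e+00,  2.76481519e-01,  1.50580915e+00,  2.54525438e-05,
        1.36072684e+00, -1.20988959e-01]), 'qd': array([-1.38255882e-03, -9.47690631e-04, -3.39730253e-03, -8.27157718e-05,
       -6.22582946e-04,  9.25601990e-04]), 'effort': array([ 1.25426788e-03, -4.17145336e+01, -2.46033758e+01, -1.97505742e-04,
        7.65357865e-03,  4.20367527e-06]), 'position': array([ 0.20826201, -0.53556441,  0.24163352]), 'ee_rot': array([-7.11751311e-04,  9.82865115e-01,  1.84324871e-01, -3.34288482e-05]), 'contact_force': array([ 0.57566038, -0.5400401 ,  0.39641292]), 'moment': array([0.02539017, 0.03131147, 0.00124133]), 'gripper_force': 0.0, 'width': 0.08529356712757118}
```

View pics/scene0.png

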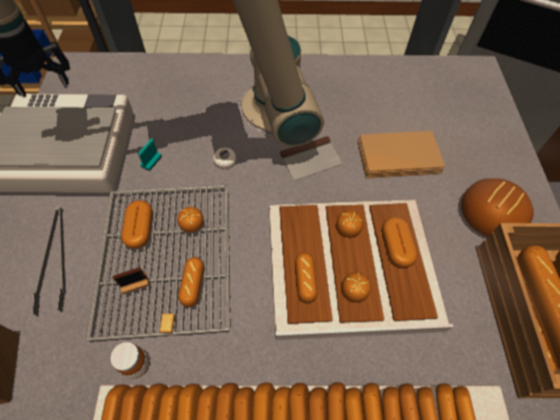

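View pics/side0.png

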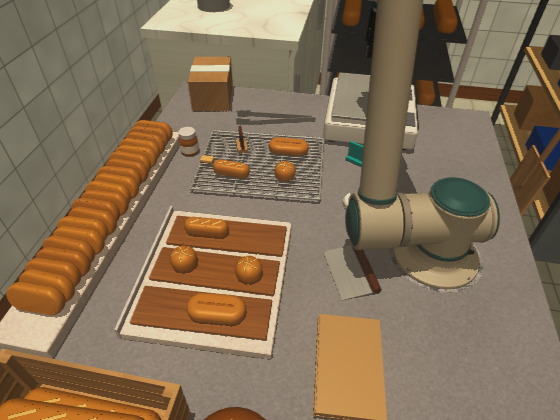

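View pics/wrist0.png

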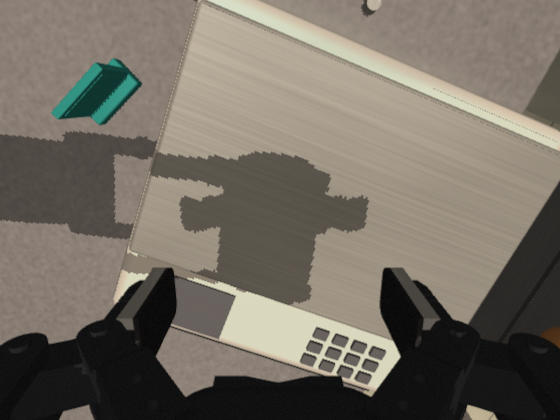

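Scene view: fresh flat loaf (137,224), bun (190,219), roll (191,282) and sign (131,280) are on the rack. On display are flat loaf (400,243), buns (350,223) and (356,287), and roll (306,277). Sign candidates: turquoise thing (149,153) off the rack, and dark-framed slate with pale foot (131,280) on the rack. The second fits. I'll confirm it in an enlarged crop.

Run:
```python
from h import *
im=cv2.imread('pics/scene0.png'); m=np.load('pics/scene0.png.npz'); s=np.load('pics/side0.png.npz')
P=dict(ff=(137,224,.04),bf=(190,219,.045),rf=(191,282,.04),sign=(131,280,.04),fs=(400,243,.053),rs=(306,277,.055),bb=(350,223,.056),bfr=(356,287,.056))
for k,v in P.items(): X=ray(m,v[:2],v[2]);print(k,X.round(3),proj(s,X).round())
a=cv2.resize(im[240:340,90:230],(560,400),interpolation=cv2.INTER_CUBIC)
b=cv2.resize(cv2.imread('pics/side0.png')[110:200,190:330],(560,360),interpolation=cv2.INTER_CUBIC)
cv2.imwrite('pics/c1.png',np.vstack([a,b])[:600])
```

```text
ff [[ 0.447 -0.338  0.04 ]] [[287. 145.]]
bf [[ 0.435 -0.21   0.045]] [[284. 169.]]
rf [[ 0.596 -0.191  0.04 ]] [[230. 167.]]
sign [[ 0.592 -0.326  0.04 ]] [[242. 142.]]
fs [[0.502 0.291 0.053]] [[213. 306.]]
rs [[0.589 0.067 0.055]] [[206. 226.]]
bb [[0.45  0.178 0.056]] [[248. 268.]]
bfr [[0.613 0.176 0.056]] [[183. 257.]]
```

View pics/c1.png

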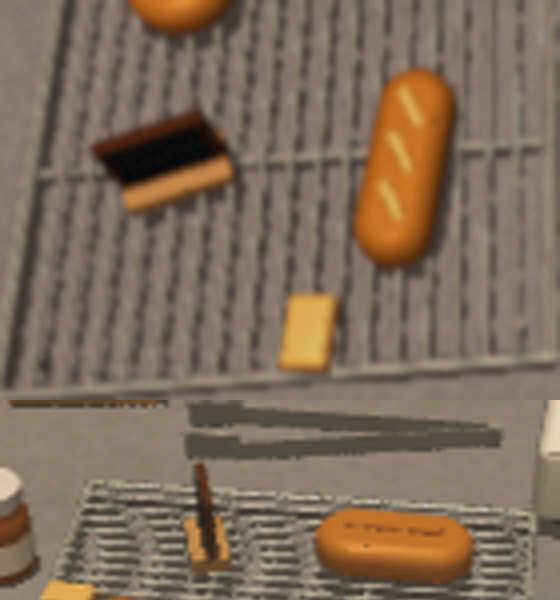

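The crop confirms the sign: dark frame, slate and pale foot, with its foot on the rack in both views. Next I take a high wrist view over the rack.

Call:
drive_tool(
  deltas=[
    {"linear": [292, 266, 138], "twist": -21, "claw": 1},
    {"linear": [292, 266, 138], "twist": -21, "claw": 1},
    {"linear": [292, 266, 138], "twist": -21, "claw": 1},
    {"linear": [292, 266, 138], "twist": -21, "claw": 1},
    {"linear": [292, 266, 138], "twist": -21, "claw": 1},
    {"linear": [292, 266, 138], "twist": -21, "claw": 1},
    {"linear": [292, 266, 138], "twist": -21, "claw": 1},
    {"linear": [292, 266, 138], "twist": -21, "claw": 1},
    {"linear": [292, 266, 138], "twist": -21, "claw": 1},
    {"linear": [292, 266, 138], "twist": -21, "claw": 1},
    {"linear": [292, 266, 138], "twist": -21, "claw": 1},
    {"linear": [292, 266, 138], "twist": -21, "claw": 1},
  ],
)

```text
clock: 1.15
position: [0.5023, -0.2682, 0.3809]
ee_rot: [0.0, 1.0, 0.004, 0.001]
contact_force: [-0.5, -0.9, 0.5]
width: 0.0856
gripper_force: 0.0
```

Run:
```python
from h import *
im,m=snap('wrist','w1.png'); s=sensors.get_state(); print(s['clock'],s['position'],s['ee_rot'],s['qd'].round(3),m['intrinsics'][0])
```

```text
1.2 [ 0.50070749 -0.2693741   0.38007021] [ 3.05772378e-04  9.99994447e-01  3.29400553e-03 -4.03034790e-04] [-0.04  -0.004  0.033 -0.014 -0.    -0.004] [350.89431034   0.         277.77124932]
```

View pics/w1.png

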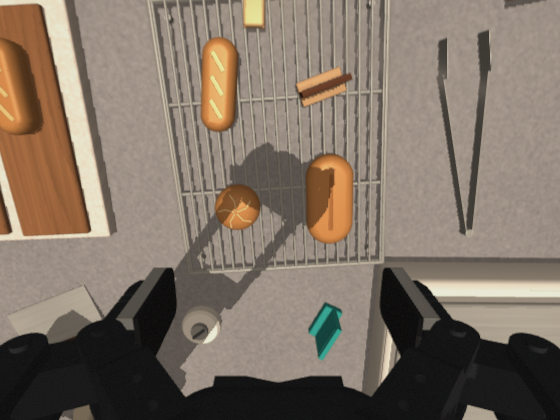

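The wrist view shows bun (238,207), flat loaf (329,198), roll (219,85) and sign (325,88); turquoise decoy (325,330). Same view over the display next.

Call:
drive_tool(
  deltas=[
    {"linear": [10, 455, 0], "twist": 0, "claw": 1},
    {"linear": [10, 455, 0], "twist": 0, "claw": 1},
    {"linear": [10, 455, 0], "twist": 0, "claw": 1},
    {"linear": [10, 455, 0], "twist": 0, "claw": 1},
    {"linear": [10, 455, 0], "twist": 0, "claw": 1},
    {"linear": [10, 455, 0], "twist": 0, "claw": 1},
    {"linear": [10, 455, 0], "twist": 0, "claw": 1},
    {"linear": [10, 455, 0], "twist": 0, "claw": 1},
    {"linear": [10, 455, 0], "twist": 0, "claw": 1},
    {"linear": [10, 455, 0], "twist": 0, "claw": 1},
    {"linear": [10, 455, 0], "twist": 0, "claw": 1},
    {"linear": [10, 455, 0], "twist": 0, "claw": 1},
  ],
)

```text
clock: 2.2
position: [0.5097, 0.1896, 0.3789]
ee_rot: [-0.002, 1.0, 0.005, -0.001]
contact_force: [1.3, -0.5, -0.4]
width: 0.0853
gripper_force: 0.0
```

```bash
cat > fit.py <<'E'
from h import *
from scipy.optimize import minimize
def cloud(L,W,H,z0):
    r=W/2; a=np.linspace(0,2*np.pi,48,endpoint=False); out=[]
    for f,i in((0,.006),(.2,.001),(.45,0),(.7,.002),(.88,.007),(1,.014)):
        q=np.c_[(r-i)*np.cos(a)+np.sign(np.cos(a))*(L/2-r),(r-i)*np.sin(a)]
        out.append(np.c_[q,np.full(48,z0+f*H)])
    return np.vstack(out)
def place(C,p):
    c,s=np.cos(p[2]),np.sin(p[2]); return C@np.array([[c,s,0],[-s,c,0],[0,0,1]])+[p[0],p[1],0]
def mask(im,ref,tol=None):
    hsv=cv2.cvtColor(im,cv2.COLOR_BGR2HSV).astype(int); return ((hsv[...,0]<25)&(hsv[...,1]>ref[0])&(hsv[...,2]>ref[1])).astype(np.uint8)
def fit(im,m,dim,z0,p0,ref=(130,125),pad=14):
    S=4; C=cloud(*dim,z0); M=mask(im,ref)
    M=cv2.morphologyEx(cv2.morphologyEx(M,cv2.MORPH_CLOSE,np.ones((7,7))),cv2.MORPH_OPEN,np.ones((5,5)))
    n,l,st,ce=cv2.connectedComponentsWithStats(M); c=proj(m,place(C,p0)).mean(0)
    k=1+np.argmin(np.linalg.norm(ce[1:]-c,axis=1)+1e4*(st[1:,4]<150)); M=(l==k).astype(np.uint8)
    x,y,w,h=st[k,:4]; x0,y0=max(x-pad,0),max(y-pad,0); B=cv2.resize(M[y0:y+h+pad,x0:x+w+pad],None,fx=S,fy=S,interpolation=cv2.INTER_LINEAR)
    def cost(p):
        q=cv2.convexHull(((proj(m,place(C,p))+.5-[x0,y0])*S*16).astype(np.int32)); A=np.zeros_like(B); cv2.fillConvexPoly(A,q,1,shift=4)
        return 1-(A&B).sum()/max((A|B).sum(),1)
    best=None
    e=proj(m,place(C,p0)).mean(0)-ce[k]; J=(ray(m,ce[k],.045)-ray(m,ce[k]+e,.045))[0,:2]
    for dy in(0,.12,-.12):
        q0=np.array([p0[0]+J[0],p0[1]+J[1],p0[2]+dy])
        r=minimize(cost,q0,method='Nelder-Mead',options=dict(initial_simplex=q0+np.vstack([np.zeros(3),np.diag([.005,.005,.1])]),xatol=1e-4,fatol=1e-4))
        if best is None or r.fun<best.fun: best=r
    return best.x,1-best.fun,M
F=(.130,.066,.030);B=(.064,.064,.042);R=(.115,.044,.036)
E
python3 - <<'E'
from fit import *
im,m=snap('wrist','w2.png'); s=sensors.get_state(); print(s['clock'],s['position'],s['ee_rot'].round(4))
T=dict(ff=(F,.02,(.447,-.338,0.0)),bf=(B,.02,(.435,-.21,0)),rf=(R,.02,(.596,-.191,0.0)),fs=(F,.035,(.502,.291,0)),rs=(R,.035,(.589,.067,0)),bb=(B,.035,(.45,.178,0)),bfr=(B,.035,(.613,.176,0)))
for k,v in T.items():
    for f in(('w1.png' if k in('ff','bf','rf') else 'w2.png'),'scene0.png','side0.png'):
        for ref in((140,130),(170,150)):
            im=cv2.imread('pics/'+f); mm=np.load('pics/'+f+'.npz')
            try: x,i,_=fit(im,mm,*v,ref=ref); print(k,f,ref,x.round(4),round(i,3))
            except Exception as e: print(k,f,e)
E
```

```text
2.25 [0.5098097  0.18628147 0.37896043] [ 3.0e-04  1.0e+00  3.7e-03 -1.2e-03]
ff w1.png (140, 130) [ 0.4396 -0.3421  0.0281] 0.637
ff w1.png attempt to get argmin of an empty sequence
ff scene0.png (140, 130) [ 0.4344 -0.3474  0.0727] 0.855
ff scene0.png (170, 150) [ 0.4342 -0.347   0.1558] 0.798
ff side0.png (140, 130) [ 0.449  -0.3558 -0.054 ] 0.76
ff side0.png (170, 150) [ 0.4497 -0.36   -0.0594] 0.691
bf w1.png (140, 130) [ 0.4086 -0.2119  0.0508] 0.439
bf w1.png attempt to get argmin of an empty sequence
bf scene0.png (140, 130) [ 0.4194 -0.2154  0.2312] 0.719
bf scene0.png (170, 150) [ 0.4158 -0.2148  0.1565] 0.604
bf side0.png (140, 130) [ 0.4368 -0.2336 -0.0428] 0.638
bf side0.png (170, 150) [ 0.4383 -0.2401  0.4566] 0.514
rf w1.png (140, 130) [ 0.5922 -0.19   -0.1   ] 0.594
rf w1.png attempt to get argmin of an empty sequence
rf scene0.png (140, 130) [ 0.587  -0.195  -0.0082] 0.812
rf scene0.png (170, 150) [ 0.5848 -0.1965  0.0293] 0.715
rf side0.png (140, 130) [ 0.605  -0.2107 -0.1318] 0.62
rf side0.png (170, 150) [ 0.6016 -0.2083 -0.3417] 0.583
fs w2.png (140, 130) [ 0.610
[... 565 characters left out ...]
e0.png (170, 150) [ 0.5948  0.0563 -0.1041] 0.664
bb w2.png (140, 130) [0.4104 0.1641 0.0647] 0.517
bb w2.png (170, 150) [ 0.3628  0.5638 -0.0901] 0.653
bb scene0.png (140, 130) [ 0.65    0.1711 -1.5295] 0.169
bb scene0.png (170, 150) [0.4348 0.1807 0.1827] 0.628
bb side0.png (140, 130) [0.413  0.3104 1.2453] 0.057
bb side0.png (170, 150) [0.5057 0.201  0.1811] 0.411
bfr w2.png (140, 130) [ 0.6342  0.1966 -1.0048] 0.267
bfr w2.png (170, 150) [0.4127 0.5681 0.0416] 0.374
bfr scene0.png (140, 130) [ 0.6495  0.1888 -0.7047] 0.169
bfr scene0.png (170, 150) [ 0.6032  0.1852 -0.0904] 0.687
bfr side0.png (140, 130) [0.4123 0.3098 0.6787] 0.057
bfr side0.png (170, 150) [ 0.6225  0.1488 -0.5282] 0.38
```

View pics/w2.png

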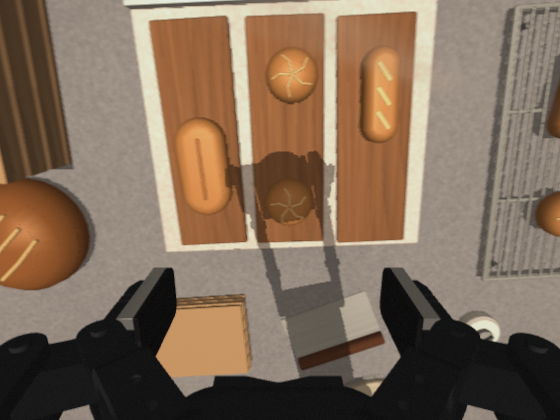

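```bash
cat >> fit.py <<'E'
def gmask(im,m,C,p,grow=9):
    q=cv2.convexHull(proj(m,place(C,p)).astype(np.int32)); A=np.zeros(im.shape[:2],np.uint8); cv2.fillConvexPoly(A,q,1)
    G=np.full(A.shape,cv2.GC_BGD,np.uint8); G[cv2.dilate(A,np.ones((2*grow+1,)*2))>0]=cv2.GC_PR_BGD
    G[A>0]=cv2.GC_PR_FGD; G[cv2.erode(A,np.ones((15,15)))>0]=cv2.GC_FGD
    x,y,w,h=cv2.boundingRect(q); pd=28; sl=np.s_[max(y-pd,0):y+h+pd,max(x-pd,0):x+w+pd]
    g=G[sl].copy(); cv2.grabCut(im[sl].copy(),g,None,np.zeros((1,65)),np.zeros((1,65)),6,cv2.GC_INIT_WITH_MASK)
    M=np.zeros_like(A); M[sl]=(g&1); return cv2.morphologyEx(M,cv2.MORPH_OPEN,np.ones((3,3)))
def gfit(f,dim,z0,px=None,yaw=0,p0=None,it=2):
    im=cv2.imread('pics/'+f); m=np.load('pics/'+f+'.npz'); C=cloud(*dim,z0)
    p=np.r_[ray(m,px,z0+dim[2]*.6)[0,:2],yaw] if p0 is None else np.array(p0,float); rnd=dim[0]==dim[1]; S=4
    for _ in range(it):
        M=gmask(im,m,C,p); x,y,w,h=cv2.boundingRect(M); x0,y0=max(x-14,0),max(y-14,0)
        Bm=(cv2.resize(M[y0:y+h+14,x0:x+w+14]*255,None,fx=S,fy=S)>127).astype(np.uint8)
        def cost(v):
            v=np.r_[v[:2],p[2] if rnd else v[2]]
            q=cv2.convexHull(((proj(m,place(C,v))+.5-[x0,y0])*S*16).astype(np.int32)); A=np.zeros_like(Bm); cv2.fillConvexPoly(A,q,1,shift=4)
            return 1-(A&Bm).sum()/max((A|Bm).sum(),1)
        r=minimize(cost,p,method='Nelder-Mead',options=dict(initial_simplex=p+np.vstack([np.zeros(3),np.diag([.005,.005,.1])]),xatol=1e-4,fatol=1e-4)); p=r.x
    return p,1-r.fun,M
E
cat > run.py <<'E'
from fit import *
T=dict(ff=(F,.02,'w1.png',(329,198)),bf=(B,.02,'w1.png',(238,207)),rf=(R,.02,'w1.png',(219,85)),fs=(F,.035,'w2.png',(203,165)),rs=(R,.035,'w2.png',(380,95)),bb=(B,.035,'w2.png',(289,200)),bfr=(B,.035,'w2.png',(292,75)))
vis={f:cv2.imread('pics/'+f) for f in('w1.png','w2.png')}
for k,(d,z,f,px) in T.items():
    p,i,M=gfit(f,d,z,px); print(k,f,p.round(4),round(i,3),end=' ')
    for g in('scene0.png','side0.png'):
        q,j,_=gfit(g,d,z,p0=p,it=1); print(g[:2],(q-p).round(4),round(j,3),end=' ')
    print()
    cv2.drawContours(vis[f],cv2.findContours(M,0,1)[0],-1,(0,255,0),1)
    m=np.load('pics/'+f+'.npz'); cv2.polylines(vis[f],[cv2.convexHull(proj(m,place(cloud(*d,z),p)).round().astype(np.int32))],True,(255,0,0),1)
cv2.imwrite('pics/fit.png',np.hstack([cv2.resize(vis['w1.png'][0:270,150:400],None,fx=1.6,fy=2),cv2.resize(vis['w2.png'][0:270,140:430],None,fx=1.37,fy=2)]))
E
python3 run.py
```

```text
ff w1.png [ 0.4409 -0.341   0.0483] 0.968 sc [0.002  0.0009 0.0207] 0.92 si [0.0028 0.0046 0.0125] 0.82 
bf w1.png [ 0.4303 -0.211   0.0994] 0.964 sc [ 0.0021  0.0009 -0.0187] 0.903 si [0. 0. 0.] 0.0 
rf w1.png [ 0.5924 -0.1914 -0.0572] 0.908 sc [ 0.     -0.     -0.0001] 0.85 si [0. 0. 0.] 0.0 
fs w2.png [ 0.495   0.2941 -0.0803] 0.862 sc [ 0.0001 -0.0014  0.0138] 0.872 si [ 0.0008 -0.0008  0.132 ] 0.913 
rs w2.png [0.5872 0.0667 0.0657] 0.969 sc [-0.0062 -0.0002  0.02  ] 0.782 si [0.0003 0.0034 0.0067] 0.864 
bb w2.png [0.4499 0.1758 0.0715] 0.836 sc [-0.0263 -0.0012  0.3858] 0.13 si [-0.0015  0.0068 -0.0587] 0.899 
bfr w2.png [0.6109 0.1749 0.1452] 0.894 sc [-0.0218  0.0015  0.3592] 0.178 si [ 0.0089 -0.0265  0.0701] 0.124
```

View pics/fit.png

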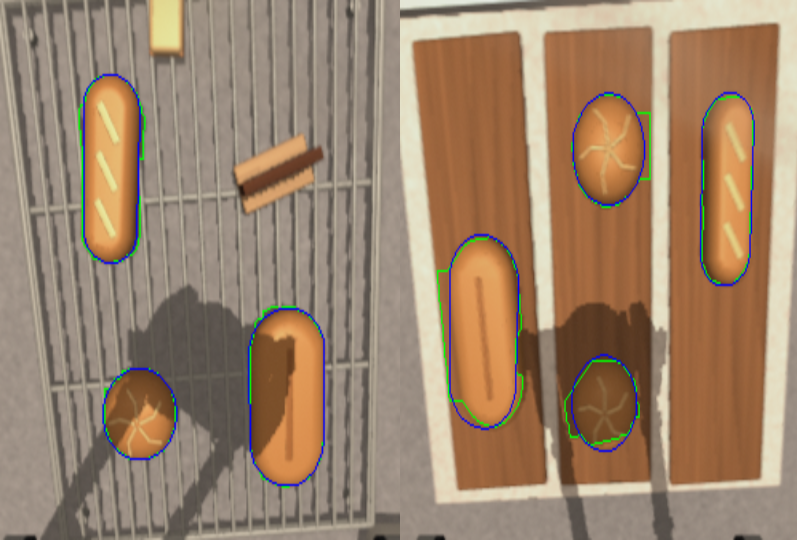

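The fits follow the outlines well, but the hand's shadow lies on the rear bun. I'll take one more display view from further right.

Call:
drive_tool(
  deltas=[
    {"linear": [0, -120, 0], "twist": 0, "claw": 1},
    {"linear": [0, -120, 0], "twist": 0, "claw": 1},
    {"linear": [0, -120, 0], "twist": 0, "claw": 1},
    {"linear": [0, -120, 0], "twist": 0, "claw": 1},
    {"linear": [0, -120, 0], "twist": 0, "claw": 1},
    {"linear": [0, -120, 0], "twist": 0, "claw": 1},
  ],
)

```text
clock: 2.75
position: [0.5099, 0.0633, 0.38]
ee_rot: [0.0, 1.0, 0.0, -0.0]
contact_force: [-0.3, 1.0, -0.5]
width: 0.0858
gripper_force: 0.0
```

```bash
cat > run2.py <<'E'
from fit import *
im,m=snap('wrist','w3.png'); vis=cv2.imread('pics/w3.png')
for k,d,p0 in(('fs',F,(.495,.294,-.05)),('rs',R,(.587,.067,.066)),('bb',B,(.45,.176,0)),('bfr',B,(.611,.175,0))):
    p,i,M=gfit('w3.png',d,.035,p0=p0); print(k,p.round(4),round(i,3))
    cv2.drawContours(vis,cv2.findContours(M,0,1)[0],-1,(0,255,0),1); cv2.polylines(vis,[cv2.convexHull(proj(m,place(cloud(*d,.035),p)).round().astype(np.int32))],True,(255,0,0),1)
cv2.imwrite('pics/fit3.png',cv2.resize(vis[0:270,:400],None,fx=2,fy=2))
a=np.load('pics/w1.png.npz'); b=np.load('pics/w2.png.npz')
yaw=lambda P:np.arctan2(P[0,1]-P[1,1],P[0,0]-P[1,0])
print('crease ff',yaw(ray(a,[(331.3,170),(330.6,230)],.05)),'fs',yaw(ray(b,[(196.9,139),(205.7,200)],.065)))
print('sign foot',ray(a,[(305,106.5),(296.9,83.5),(339.4,67.5),(345.6,90.5)],.034).round(4),'slate',ray(a,[(300,95),(351.2,76.5)],.086).round(4))
E
python3 run2.py
```

```text
fs [0.4956 0.291  0.0789] 0.9
rs [0.5865 0.0674 0.061 ] 0.972
bb [0.4507 0.1767 0.0922] 0.963
bfr [0.6097 0.1752 0.0929] 0.967
crease ff 0.041398102801858766 fs 0.08624355347941869
sign foot [[ 0.5674 -0.3032  0.034 ]
 [ 0.5959 -0.2919  0.034 ]
 [ 0.6155 -0.3455  0.034 ]
 [ 0.5878 -0.3552  0.034 ]] slate [[ 0.5813 -0.2931  0.086 ]
 [ 0.6019 -0.3511  0.086 ]]
```

View pics/fit3.png

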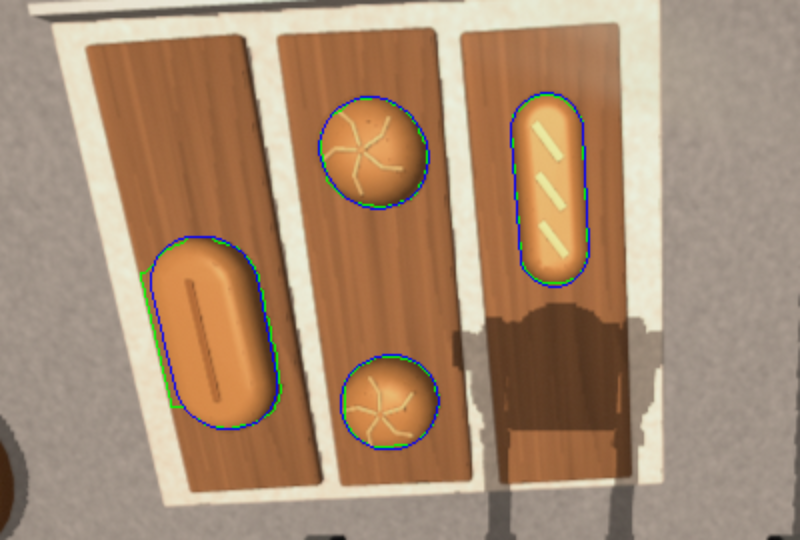

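Run:
```python
from fit import *
import fit
g=fit.gmask
for gr in(3,5):
    fit.gmask=lambda im,m,C,p:g(im,m,C,p,gr)
    for f in('w2.png','w3.png'):
        p,i,_=gfit(f,F,.035,p0=(.4955,.291,.08),it=3); print(gr,f,p.round(4),round(i,3))
def crease(f,pts,z): # dark crease line by ridge filter
    m=np.load('pics/'+f+'.npz'); P=ray(m,pts,z); print(f,P[:,:2].round(4),P.mean(0).round(4),np.arctan2(P[0,1]-P[1,1],P[0,0]-P[1,0]).round(3))
crease('w3.png',[(94.5,140),(108.5,201)],.065); crease('w2.png',[(196.9,139),(205.7,200)],.065); crease('w1.png',[(331.3,169),(330.6,231)],.05)
```

```text
3 w2.png [0.4953 0.2895 0.0547] 0.934
3 w3.png [0.4956 0.2908 0.0781] 0.91
5 w2.png [0.4955 0.2894 0.0607] 0.937
5 w3.png [0.4957 0.2908 0.0787] 0.897
w3.png [[0.534  0.2943]
 [0.454  0.2881]] [0.494  0.2912 0.065 ] 0.078
w2.png [[0.5338 0.2928]
 [0.4541 0.2859]] [0.4939 0.2893 0.065 ] 0.086
w1.png [[ 0.4877 -0.3397]
 [ 0.3992 -0.3434]] [ 0.4435 -0.3415  0.05  ] 0.042
```

Call:
drive_tool(
  deltas=[
    {"linear": [-69, -406, -200], "twist": 2.4, "claw": 1},
    {"linear": [-69, -406, -200], "twist": 2.4, "claw": 1},
    {"linear": [-69, -406, -200], "twist": 2.4, "claw": 1},
    {"linear": [-69, -406, -200], "twist": 2.4, "claw": 1},
    {"linear": [-69, -406, -200], "twist": 2.4, "claw": 1},
    {"linear": [-69, -406, -200], "twist": 2.4, "claw": 1},
    {"linear": [-69, -406, -200], "twist": 2.4, "claw": 1},
    {"linear": [-69, -406, -200], "twist": 2.4, "claw": 1},
    {"linear": [-69, -406, -200], "twist": 2.4, "claw": 1},
    {"linear": [-69, -406, -200], "twist": 2.4, "claw": 1},
    {"linear": [-69, -406, -200], "twist": 2.4, "claw": 1},
    {"linear": [-69, -406, -200], "twist": 2.4, "claw": 1},
  ],
)

```text
clock: 3.8
position: [0.4395, -0.3456, 0.1764]
ee_rot: [0.0, 1.0, 0.022, -0.002]
contact_force: [-0.5, 0.7, -0.4]
width: 0.0854
gripper_force: 0.0
```

Run:
```python
from fit import *
im,m=snap('wrist','w4.png'); s=sensors.get_state(); print(s['position'].round(4),s['ee_rot'].round(4))
p,i,M=gfit('w4.png',F,.02,p0=(.441,-.341,.045)); print(p.round(4),i)
```

```text
[ 0.4403 -0.3427  0.1778] [-0.0012  0.9998  0.0216 -0.0016]
[ 0.4414 -0.3397  0.0462] 0.982720363601282
```

View pics/w4.png

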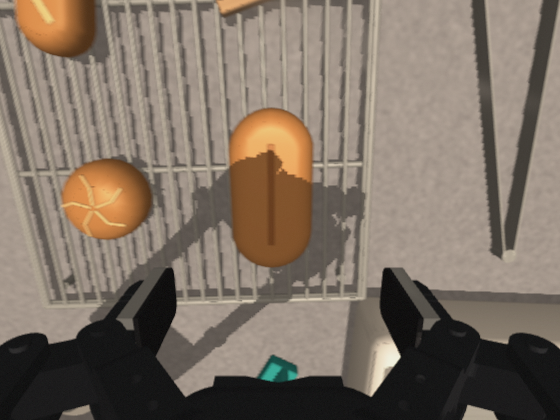

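The loaf sits at (271,188) between the fingers, and the fit matches the plan. Descending and gripping.

Call:
drive_tool(
  deltas=[
    {"linear": [0, 1, -40], "twist": 0, "claw": 1},
    {"linear": [0, 1, -80], "twist": 0, "claw": 1},
    {"linear": [0, 1, -110], "twist": 0, "claw": 1},
    {"linear": [0, 1, -130], "twist": 0, "claw": 1},
    {"linear": [0, 1, -144], "twist": 0, "claw": 1},
    {"linear": [0, 1, -144], "twist": 0, "claw": 1},
    {"linear": [0, 1, -144], "twist": 0, "claw": 1},
    {"linear": [0, 1, -144], "twist": 0, "claw": 0},
    {"linear": [0, 1, -144], "twist": 0, "claw": 0},
    {"linear": [0, 1, -144], "twist": 0, "claw": 0},
    {"linear": [0, 1, -144], "twist": 0, "claw": 0},
    {"linear": [0, 1, -144], "twist": 0, "claw": 0},
  ],
  squeeze=30,
)

```text
clock: 4.85
position: [0.4426, -0.3405, 0.0382]
ee_rot: [0.001, 1.0, 0.023, 0.002]
contact_force: [1.1, 3.2, 7.2]
width: 0.0657
gripper_force: 35.0
```

Call:
drive_tool(
  deltas=[
    {"linear": [0, 0, 20], "twist": 0, "claw": 0},
    {"linear": [0, 0, 50], "twist": 0, "claw": 0},
    {"linear": [0, 0, 90], "twist": 0, "claw": 0},
    {"linear": [5, 25, 125], "twist": 0, "claw": 0},
    {"linear": [8, 60, 150], "twist": 0, "claw": 0},
    {"linear": [10, 95, 160], "twist": 0, "claw": 0},
    {"linear": [13, 130, 160], "twist": 0, "claw": 0},
    {"linear": [16, 168, 160], "twist": 0, "claw": 0},
    {"linear": [20, 206, 160], "twist": 0, "claw": 0},
    {"linear": [24, 244, 160], "twist": 0, "claw": 0},
    {"linear": [28, 282, 160], "twist": 0, "claw": 0},
    {"linear": [32, 320, 160], "twist": 0, "claw": 0},
  ],
)

```text
clock: 5.85
position: [0.4728, -0.0182, 0.1968]
ee_rot: [0.0, 1.0, 0.023, 0.0]
contact_force: [1.0, -0.4, -1.0]
width: 0.0652
gripper_force: 34.5
```

Call:
drive_tool(
  deltas=[
    {"linear": [4, 38, 0], "twist": 1, "claw": 0},
    {"linear": [8, 76, 0], "twist": 2, "claw": 0},
    {"linear": [12, 114, 0], "twist": 2, "claw": 0},
    {"linear": [15, 152, 0], "twist": 2, "claw": 0},
    {"linear": [17, 190, 0], "twist": 2, "claw": 0},
    {"linear": [19, 225, 0], "twist": 2, "claw": 0},
    {"linear": [21, 255, 0], "twist": 2, "claw": 0},
    {"linear": [22, 280, 0], "twist": 2, "claw": 0},
    {"linear": [22.5, 300, -10], "twist": 2, "claw": 0},
    {"linear": [22.5, 310, -30], "twist": 2, "claw": 0},
    {"linear": [22.5, 310, -50], "twist": 2, "claw": 0},
    {"linear": [22.5, 310, -50], "twist": 2, "claw": 0},
  ],
)

```text
clock: 6.85
position: [0.4929, 0.2895, 0.1427]
ee_rot: [0.002, 0.999, 0.041, -0.004]
contact_force: [-1.3, -0.7, -2.2]
width: 0.0655
gripper_force: 34.5
```

Run:
```python
from fit import *
im,m=snap('wrist','w5.png'); s=sensors.get_state(); print(s['position'].round(4),s['ee_rot'].round(4),s['width'],s['contact_force'])
m2,_=snap('scene','s5.png'); snap('side','d5.png')
a=cv2.imread('pics/w5.png'); b=cv2.imread('pics/s5.png')[190:340,260:460]; c=cv2.imread('pics/d5.png')[200:360,110:300]
cv2.imwrite('pics/v5.png',np.vstack([cv2.resize(a[:,60:500],(440,420))[60:400],np.hstack([cv2.resize(b,(220,165)),cv2.resize(c,(220,165))])]))
```

```text
[0.4939 0.2894 0.1445] [ 0.0012  0.9992  0.0409 -0.0026] 0.06528396173798892 [-0.51046191  0.27856817 -1.44226629]
```

View pics/v5.png

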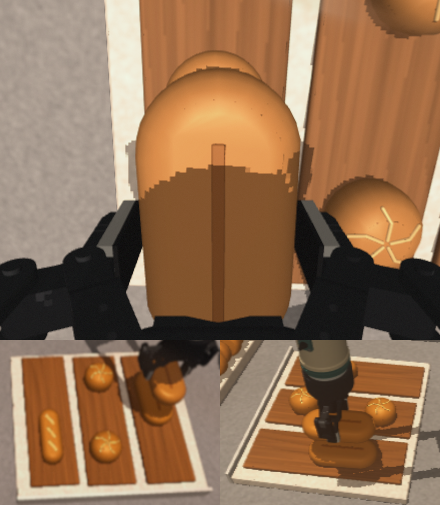

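The held loaf is level and straight, with the lower loaf directly beneath (its front end shows at (215,52)). Lowering.

Call:
drive_tool(
  deltas=[
    {"linear": [0.5, 0, -20], "twist": 0, "claw": 0},
    {"linear": [0.5, 0, -40], "twist": 0, "claw": 0},
    {"linear": [0.5, 0, -50], "twist": 0, "claw": 0},
    {"linear": [0.5, 0, -56], "twist": 0, "claw": 0},
    {"linear": [0.5, 0, -60], "twist": 0, "claw": 0},
    {"linear": [0.5, 0, -62], "twist": 0, "claw": 0},
    {"linear": [0.5, 0, -63], "twist": 0, "claw": 0},
    {"linear": [0.5, 0, -63], "twist": 0, "claw": 0},
    {"linear": [0.5, 0, -63], "twist": 0, "claw": 0},
    {"linear": [0.5, 0, -63], "twist": 0, "claw": 0},
  ],
)

```text
clock: 7.83
position: [0.4967, 0.2902, 0.0839]
ee_rot: [-0.0, 0.999, 0.041, 0.001]
contact_force: [0.6, -0.1, -2.2]
width: 0.0652
gripper_force: 34.5
```

Call:
drive_tool(
  deltas=[
    {"linear": [0, 0, -1], "twist": 0, "claw": 0},
    {"linear": [0, 0, -1], "twist": 0, "claw": 0},
    {"linear": [0, 0, -2], "twist": 0, "claw": 0},
    {"linear": [0, 0, -2], "twist": 0, "claw": 0},
    {"linear": [0, 0, -2], "twist": 0, "claw": 0},
  ],
)

```text
clock: 8.25
position: [0.4968, 0.2903, 0.0832]
ee_rot: [-0.0, 0.999, 0.041, 0.001]
contact_force: [-2.8, -0.2, 9.4]
width: 0.0653
gripper_force: 35.9
```

Contact is made (9 N up). Releasing and rising.

Call:
drive_tool(
  deltas=[
    {"linear": [0, 0, 0.5], "twist": 0, "claw": 0.85},
    {"linear": [0, 0, 0.5], "twist": 0, "claw": 1},
    {"linear": [0, 0, 0.5], "twist": 0, "claw": 1},
    {"linear": [0, 0, 0.5], "twist": 0, "claw": 1},
    {"linear": [0, 0, 0.5], "twist": 0, "claw": 1},
    {"linear": [0, 0, 10], "twist": 0, "claw": 1},
    {"linear": [0, 0, 35], "twist": 0, "claw": 1},
    {"linear": [0, 0, 70], "twist": 0, "claw": 1},
    {"linear": [0, 0, 100], "twist": 0, "claw": 1},
    {"linear": [0, -35, 120], "twist": 0, "claw": 1},
    {"linear": [-5, -70, 140], "twist": -1, "claw": 1},
    {"linear": [-10, -100, 160], "twist": -2, "claw": 1},
  ],
)

```text
clock: 9.25
position: [0.4861, 0.1887, 0.2431]
ee_rot: [0.0, 1.0, 0.023, 0.0]
contact_force: [-0.4, -1.4, 0.1]
width: 0.0851
gripper_force: 0.0
```

Run:
```python
from fit import *
im,m=snap('wrist','w6.png'); s=sensors.get_state(); print(s['clock'],s['position'].round(4),s['ee_rot'].round(4))
p,i,M=gfit('w6.png',F,.065,p0=(.4955,.290,.08)); print('top',p.round(4),i)
for k,p0 in(('bb',(.45,.176,0)),('bfr',(.611,.175,0))): print(k,gfit('w6.png',B,.035,p0=p0)[0].round(4))
v=cv2.imread('pics/w6.png'); cv2.drawContours(v,cv2.findContours(M,0,1)[0],-1,(0,255,0),1);cv2.imwrite('pics/v6.png',v)
```

```text
9.3 [0.4868 0.1841 0.2471] [0.0025 0.9998 0.0217 0.0032]
top [0.4963 0.2851 0.029 ] 0.9309021755497432
bb [0.4462 0.1722 0.0861]
bfr [0.6077 0.1701 0.1103]
```

View pics/v6.png

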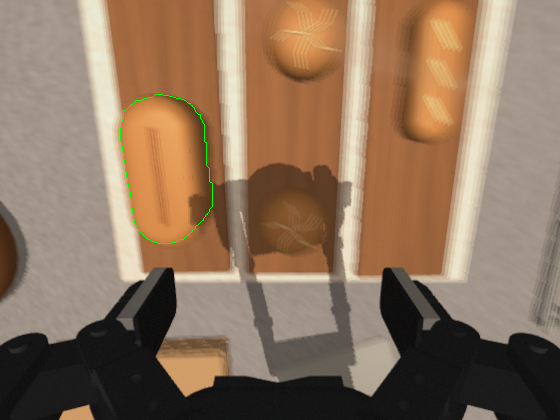

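Run:
```python
from fit import *
snap('side','d6.png'); im,m=snap('wrist','w7.png')
p,i,M=gfit('w7.png',F,.065,p0=(.4955,.290,.08)); print('top',p.round(4),i)
for k,p0 in(('bb',(.45,.176,0)),('bfr',(.611,.175,0))): print(k,gfit('w7.png',B,.035,p0=p0)[0].round(4))
p,i,M2=gfit('d6.png',F,.065,p0=(.4955,.290,.08)); print('side top',p.round(4),i)
print(sensors.get_state()['position'])
cv2.imwrite('pics/v7.png',np.hstack([cv2.resize(cv2.imread('pics/w7.png')[60:270,90:250],None,fx=2.4,fy=2.4),cv2.resize(cv2.imread('pics/d6.png')[200:360,110:300],(380,504))]))
```

```text
top [0.4964 0.2907 0.0654] 0.9033270592549847
bb [0.4497 0.178  0.0745]
bfr [0.6102 0.1774 0.179 ]
side top [ 0.4892  0.3072 -0.0276] 0.7649978358101284
[0.4871529  0.18878274 0.24391613]
```

View pics/v7.png

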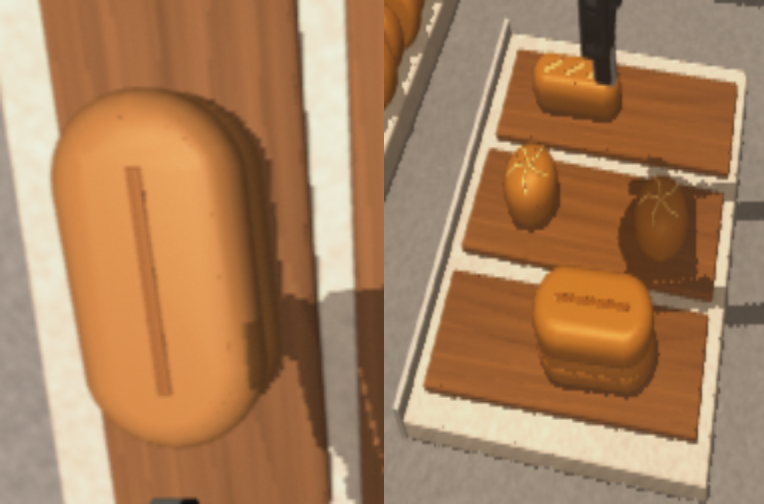

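The stack is square: the top loaf is within about 1 mm of the lower one. Refitting the bun from w4 before reaching for it.

Run:
```python
from fit import *
p,i,M=gfit('w4.png',B,.02,p0=(.430,-.211,0)); print(p.round(4),i)
```

```text
[ 0.4312 -0.2101  0.024 ] 0.9500031663605851
```

Call:
drive_tool(
  deltas=[
    {"linear": [-4, -36, 0], "twist": 0, "claw": 1},
    {"linear": [-8, -72, 0], "twist": 0, "claw": 1},
    {"linear": [-13, -108, 0], "twist": 0, "claw": 1},
    {"linear": [-18, -146, 0], "twist": -1, "claw": 1},
    {"linear": [-23, -184, 0], "twist": -2.4, "claw": 1},
    {"linear": [-28, -222, 0], "twist": -2.4, "claw": 1},
    {"linear": [-33, -260, 0], "twist": -2.4, "claw": 1},
    {"linear": [-40, -298, 0], "twist": -2.4, "claw": 1},
    {"linear": [-46, -336, -10], "twist": -2.4, "claw": 1},
    {"linear": [-52, -370, -30], "twist": -2.4, "claw": 1},
    {"linear": [-56, -395, -50], "twist": -2.4, "claw": 1},
    {"linear": [-56, -401, -70], "twist": -2.4, "claw": 1},
  ],
)

```text
clock: 10.4
position: [0.4306, -0.2143, 0.1701]
ee_rot: [0.001, 1.0, 0.001, 0.0]
contact_force: [-0.7, 0.3, 0.1]
width: 0.0853
gripper_force: 0.0
```

Run:
```python
from fit import *
snap('scene','s8.png');im,m=snap('wrist','w8.png')
p,i,M=gfit('w8.png',B,.02,p0=(.430,-.211,0)); print(p.round(4),i,sensors.get_state()['position'])
```

```text
[ 0.4306 -0.2102  0.1024] 0.9686067250982066 [ 0.42861438 -0.21035737  0.16782279]
```

Call:
drive_tool(
  deltas=[
    {"linear": [0.5, 1, -40], "twist": 0, "claw": 1},
    {"linear": [0.5, 1, -80], "twist": 0, "claw": 1},
    {"linear": [0.5, 1, -110], "twist": 0, "claw": 1},
    {"linear": [0.5, 1, -125], "twist": 0, "claw": 1},
    {"linear": [0.5, 1, -132], "twist": 0, "claw": 1},
    {"linear": [0.5, 1, -132], "twist": 0, "claw": 1},
    {"linear": [0.5, 1, -132], "twist": 0, "claw": 1},
    {"linear": [0.5, 1, -132], "twist": 0, "claw": 0},
    {"linear": [0.5, 1, -132], "twist": 0, "claw": 0},
    {"linear": [0.5, 1, -132], "twist": 0, "claw": 0},
    {"linear": [0.5, 1, -132], "twist": 0, "claw": 0},
    {"linear": [0.5, 1, -132], "twist": 0, "claw": 0},
  ],
  squeeze=25,
)

```text
clock: 11.5
position: [0.4321, -0.2104, 0.041]
ee_rot: [0.001, 1.0, 0.002, 0.002]
contact_force: [1.3, 1.4, 7.1]
width: 0.0628
gripper_force: 26.8
```

Call:
drive_tool(
  deltas=[
    {"linear": [0, 0, 20], "twist": 0, "claw": 0},
    {"linear": [0, 0, 50], "twist": 0, "claw": 0},
    {"linear": [0, 0, 85], "twist": 0, "claw": 0},
    {"linear": [6, 25, 115], "twist": 0, "claw": 0},
    {"linear": [15, 57, 130], "twist": 0, "claw": 0},
    {"linear": [24, 92, 140], "twist": 0, "claw": 0},
    {"linear": [33, 128, 140], "twist": 0, "claw": 0},
    {"linear": [42, 165, 140], "twist": 0, "claw": 0},
    {"linear": [51, 202, 140], "twist": 0, "claw": 0},
    {"linear": [60, 239, 140], "twist": 0, "claw": 0},
    {"linear": [69, 276, 140], "twist": 0, "claw": 0},
    {"linear": [78, 312, 140], "twist": 0, "claw": 0},
  ],
)

```text
clock: 12.5
position: [0.5088, 0.104, 0.1801]
ee_rot: [-0.0, 1.0, 0.002, 0.001]
contact_force: [0.8, -1.1, -1.6]
width: 0.0632
gripper_force: 28.6
```

Call:
drive_tool(
  deltas=[
    {"linear": [8, 30, 0], "twist": 0, "claw": 0},
    {"linear": [16, 55, 0], "twist": 0, "claw": 0},
    {"linear": [21, 70, 0], "twist": 0, "claw": 0},
    {"linear": [21.5, 74.5, -10], "twist": 0, "claw": 0},
    {"linear": [21.5, 74.5, -30], "twist": 0, "claw": 0},
    {"linear": [21.5, 74.5, -60], "twist": 0, "claw": 0},
    {"linear": [21.5, 74.5, -85], "twist": 0, "claw": 0},
    {"linear": [21.5, 74.5, -105], "twist": 0, "claw": 0},
    {"linear": [21.5, 74.5, -115], "twist": 0, "claw": 0},
    {"linear": [21.5, 74.5, -120], "twist": 0, "claw": 0},
    {"linear": [21.5, 74.5, -122], "twist": 0, "claw": 0},
    {"linear": [21.5, 74.5, -122], "twist": 0, "claw": 0},
  ],
)

```text
clock: 13.5
position: [0.5308, 0.1763, 0.0578]
ee_rot: [0.0, 1.0, 0.002, 0.0]
contact_force: [-1.0, 0.6, -1.8]
width: 0.0634
gripper_force: 28.7
```

Call:
drive_tool(
  deltas=[
    {"linear": [0, 0, -1], "twist": 0, "claw": 0},
    {"linear": [0, 0, -2], "twist": 0, "claw": 0},
    {"linear": [0, 0, -2], "twist": 0, "claw": 0},
    {"linear": [0, 0, -2], "twist": 0, "claw": 0},
  ],
)

```text
clock: 13.83
position: [0.5309, 0.1766, 0.0561]
ee_rot: [-0.0, 1.0, 0.002, 0.001]
contact_force: [0.7, 0.1, 1.6]
width: 0.0629
gripper_force: 28.8
```

Just touching. Releasing, rising and looking.

Call:
drive_tool(
  deltas=[
    {"linear": [0, 0, 0], "twist": 0, "claw": 0.85},
    {"linear": [0, 0, 0], "twist": 0, "claw": 1},
    {"linear": [0, 0, 0], "twist": 0, "claw": 1},
    {"linear": [0, 0, 0], "twist": 0, "claw": 1},
    {"linear": [0, 0, 0], "twist": 0, "claw": 1},
    {"linear": [0, 0, 15], "twist": 0, "claw": 1},
    {"linear": [0, 0, 40], "twist": 0, "claw": 1},
    {"linear": [0, 0, 80], "twist": 0, "claw": 1},
    {"linear": [0, -35, 110], "twist": 0, "claw": 1},
    {"linear": [0, -70, 140], "twist": 0, "claw": 1},
    {"linear": [0, -100, 170], "twist": 0, "claw": 1},
    {"linear": [0, -110, 180], "twist": 0, "claw": 1},
  ],
)

```text
clock: 14.83
position: [0.5313, 0.064, 0.2387]
ee_rot: [0.001, 1.0, 0.002, 0.002]
contact_force: [1.4, 0.1, 0.6]
width: 0.0849
gripper_force: 0.0
```

Run:
```python
from fit import *
snap('scene','s9.png');snap('side','d9.png');im,m=snap('wrist','w9.png')
for k,d,z,p0 in(('bb',B,.035,(.45,.176,0)),('new',B,.035,(.53,.1765,0)),('bfr',B,.035,(.611,.175,0)),('rs',R,.035,(.587,.067,.06)),('top',F,.065,(.496,.29,.08))):
    r=gfit('w9.png',d,z,p0=p0); print(k,r[0].round(4),round(r[1],3))
print(sensors.get_state()['position'])
```

```text
bb [ 0.452   0.1759 -0.01  ] 0.855
new [0.5297 0.1758 0.0849] 0.969
bfr [0.6093 0.1752 0.0998] 0.97
rs [0.588  0.0675 0.058 ] 0.983
top [0.4957 0.2904 0.0706] 0.984
[0.53114888 0.06569222 0.23677828]
```

Call:
drive_tool(
  deltas=[
    {"linear": [9, -36, 0], "twist": 0, "claw": 1},
    {"linear": [18, -72, 0], "twist": -2, "claw": 1},
    {"linear": [27, -110, 0], "twist": -3.5, "claw": 1},
    {"linear": [36, -148, 0], "twist": -3.5, "claw": 1},
    {"linear": [45, -186, 0], "twist": -3.5, "claw": 1},
    {"linear": [53, -220, -10], "twist": -3.5, "claw": 1},
    {"linear": [60, -245, -30], "twist": -3.5, "claw": 1},
    {"linear": [62, -258, -50], "twist": -3.5, "claw": 1},
    {"linear": [62, -258, -65], "twist": -3.5, "claw": 1},
    {"linear": [62, -258, -65], "twist": -3.5, "claw": 1},
  ],
)

```text
clock: 15.82
position: [0.5897, -0.1899, 0.1643]
ee_rot: [-0.003, 1.0, -0.029, -0.005]
contact_force: [-1.0, 1.1, -0.8]
width: 0.0853
gripper_force: 0.0
```

Run:
```python
from fit import *
snap('side','d10.png');im,m=snap('wrist','w10.png')
r=gfit('w10.png',R,.02,p0=(.5924,-.1914,-.057)); print(r[0].round(4),round(r[1],3)); print(sensors.get_state()['position'])
```

```text
[ 0.5927 -0.1909 -0.0833] 0.973
[ 0.59172434 -0.18989456  0.16846292]
```

Call:
drive_tool(
  deltas=[
    {"linear": [0.5, 0.5, -40], "twist": -1.3, "claw": 1},
    {"linear": [0.5, 0.5, -80], "twist": -1.3, "claw": 1},
    {"linear": [0.5, 0.5, -110], "twist": -1.3, "claw": 1},
    {"linear": [0.5, 0.5, -125], "twist": -1.3, "claw": 1},
    {"linear": [0.5, 0.5, -130], "twist": -1.3, "claw": 1},
    {"linear": [0.5, 0.5, -130], "twist": -1.3, "claw": 1},
    {"linear": [0.5, 0.5, -130], "twist": -1.3, "claw": 0},
    {"linear": [0.5, 0.5, -130], "twist": -1.3, "claw": 0},
    {"linear": [0.5, 0.5, -130], "twist": -1.3, "claw": 0},
    {"linear": [0.5, 0.5, -130], "twist": -1.3, "claw": 0},
    {"linear": [0.5, 0.5, -130], "twist": -1.3, "claw": 0},
    {"linear": [0.5, 0.5, -130], "twist": -1.3, "claw": 0},
  ],
  squeeze=25,
)

```text
clock: 16.92
position: [0.594, -0.1914, 0.0422]
ee_rot: [0.001, 0.999, -0.04, 0.002]
contact_force: [0.4, 1.4, 6.3]
width: 0.0434
gripper_force: 26.8
```

Call:
drive_tool(
  deltas=[
    {"linear": [0, 0, 20], "twist": 0, "claw": 0},
    {"linear": [0, 0, 50], "twist": 0, "claw": 0},
    {"linear": [0, 0, 85], "twist": 0, "claw": 0},
    {"linear": [-14, 25, 110], "twist": 0, "claw": 0},
    {"linear": [-31, 58, 120], "twist": 0, "claw": 0},
    {"linear": [-49, 91, 120], "twist": 2, "claw": 0},
    {"linear": [-67, 124, 120], "twist": 4, "claw": 0},
    {"linear": [-85, 157, 120], "twist": 6, "claw": 0},
    {"linear": [-103, 190, 120], "twist": 8.1, "claw": 0},
    {"linear": [-120, 223, 120], "twist": 8.1, "claw": 0},
    {"linear": [-131, 244, 120], "twist": 8.1, "claw": 0},
    {"linear": [-135, 250.5, 115], "twist": 8.1, "claw": 0},
  ],
)

```text
clock: 17.92
position: [0.4558, 0.0622, 0.1561]
ee_rot: [-0.001, 0.999, 0.032, 0.0]
contact_force: [0.7, -0.1, -0.6]
width: 0.044
gripper_force: 26.0
```

Call:
drive_tool(
  deltas=[
    {"linear": [0, 0, -20], "twist": 0, "claw": 0},
    {"linear": [0, 0, -50], "twist": 0, "claw": 0},
    {"linear": [0, 0, -75], "twist": 0, "claw": 0},
    {"linear": [0, 0, -90], "twist": 0, "claw": 0},
    {"linear": [0, 0, -96], "twist": 0, "claw": 0},
    {"linear": [0, 0, -98], "twist": 0, "claw": 0},
    {"linear": [0, 0, -99], "twist": 0, "claw": 0},
    {"linear": [0, 0, -100], "twist": 0, "claw": 0},
    {"linear": [0, 0, -100], "twist": 0, "claw": 0},
    {"linear": [0, 0, -100], "twist": 0, "claw": 0},
  ],
)

```text
clock: 18.75
position: [0.4568, 0.059, 0.0568]
ee_rot: [0.0, 1.0, 0.031, -0.001]
contact_force: [-6.5, -1.1, 12.4]
width: 0.0435
gripper_force: 27.8
```

Call:
drive_tool(
  deltas=[
    {"linear": [0, 0, 1], "twist": 0, "claw": 0},
    {"linear": [0, 0, 1], "twist": 0, "claw": 0.7},
    {"linear": [0, 0, 1], "twist": 0, "claw": 0.8},
    {"linear": [0, 0, 1], "twist": 0, "claw": 0.8},
    {"linear": [0, 0, 1], "twist": 0, "claw": 0.8},
    {"linear": [0, 0, 15], "twist": 0, "claw": 1},
    {"linear": [0, 0, 40], "twist": 0, "claw": 1},
    {"linear": [0, 0, 80], "twist": 0, "claw": 1},
    {"linear": [20, 0, 110], "twist": 0, "claw": 1},
    {"linear": [50, 30, 140], "twist": 0, "claw": 1},
    {"linear": [70, 60, 170], "twist": 0, "claw": 1},
    {"linear": [80, 70, 180], "twist": 0, "claw": 1},
  ],
)

```text
clock: 19.75
position: [0.5397, 0.131, 0.2379]
ee_rot: [-0.0, 1.0, 0.031, 0.002]
contact_force: [0.9, 0.1, -0.0]
width: 0.0853
gripper_force: 0.0
```

Run:
```python
from fit import *
snap('scene','s11.png');snap('side','d11.png');im,m=snap('wrist','w11.png')
for k,d,z,p0 in(('newroll',R,.035,(.4574,.0594,.061)),('rs',R,.035,(.587,.067,.06)),('bun',B,.035,(.53,.1765,0)),('bfr',B,.035,(.61,.1755,0)),('top',F,.065,(.496,.29,.08))):
    r=gfit('w11.png',d,z,p0=p0); print(k,r[0].round(4),round(r[1],3))
print(sensors.get_state()['position'])
```

```text
newroll [0.4575 0.0599 0.0507] 0.874
rs [0.5871 0.0668 0.0646] 0.91
bun [0.5296 0.177  0.0414] 0.907
bfr [0.6087 0.1754 0.0559] 0.945
top [0.4969 0.2884 0.0196] 0.841
[0.53983267 0.13077745 0.23656994]
```

View pics/w11.png

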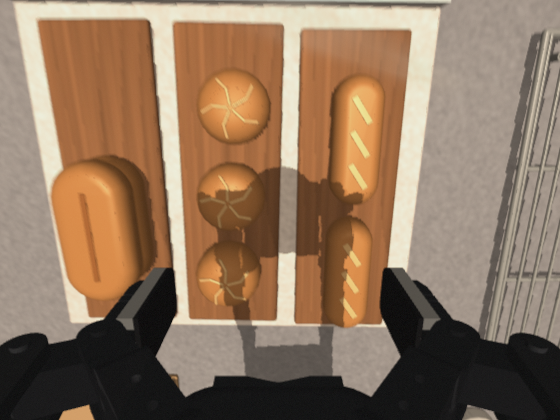

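All three placements show as intended: bun midway at (230,195), roll in line behind at (348,272), loaves stacked at (95,230). Now the sign.

Call:
drive_tool(
  deltas=[
    {"linear": [4, -36, 0], "twist": 0, "claw": 1},
    {"linear": [8, -73, 0], "twist": 0, "claw": 1},
    {"linear": [13, -112, 0], "twist": 2, "claw": 1},
    {"linear": [18, -151, 0], "twist": 5, "claw": 1},
    {"linear": [23, -190, 0], "twist": 9, "claw": 1},
    {"linear": [28, -229, 0], "twist": 13, "claw": 1},
    {"linear": [33, -268, 0], "twist": 17, "claw": 1},
    {"linear": [38, -307, 0], "twist": 17, "claw": 1},
    {"linear": [43, -346, 0], "twist": 17, "claw": 1},
    {"linear": [48, -385, 0], "twist": 17, "claw": 1},
    {"linear": [51, -420, 0], "twist": 17, "claw": 1},
    {"linear": [54, -445, 0], "twist": 17, "claw": 1},
  ],
)

```text
clock: 20.9
position: [0.5896, -0.3191, 0.2332]
ee_rot: [-0.001, 0.984, 0.177, -0.002]
contact_force: [-0.3, -0.7, -0.6]
width: 0.0852
gripper_force: 0.0
```

Call:
drive_tool(
  deltas=[
    {"linear": [0, -7, 0], "twist": 0, "claw": 1},
    {"linear": [0, -7, 0], "twist": 0, "claw": 1},
    {"linear": [0, -7, 0], "twist": 0, "claw": 1},
    {"linear": [0, -7, 0], "twist": 0, "claw": 1},
  ],
)

```text
clock: 21.23
position: [0.5911, -0.3207, 0.2349]
ee_rot: [-0.001, 0.984, 0.179, -0.001]
contact_force: [-0.1, 0.1, -0.4]
width: 0.0852
gripper_force: 0.0
```

```bash
cat > sign.py <<'E'
from fit import *
def box(lx,ly,z0,z1): return np.array([[a*lx/2,b*ly/2,z] for a in(1,-1) for b in(1,-1) for z in(z0,z1)])
def parts(z0): return [box(.032,.06,z0,z0+.014),box(.008,.06,z0+.014,z0+.066)]
def sfit(f,z0,p0):
    im=cv2.imread('pics/'+f); m=np.load('pics/'+f+'.npz'); S=4
    def draw(p,shape,o=(0,0),s=1):
        A=np.zeros(shape,np.uint8)
        for b in parts(z0): cv2.fillConvexPoly(A,cv2.convexHull(((proj(m,place(b,p))+.5-o)*s*16).astype(np.int32)),1,shift=4)
        return A
    p=np.array(p0,float)
    for _ in range(3):
        A=draw(p,im.shape[:2]); k=lambda n:np.ones((n,n),np.uint8)
        G=np.full(A.shape,cv2.GC_BGD,np.uint8); G[cv2.dilate(A,k(17))>0]=cv2.GC_PR_BGD; G[A>0]=cv2.GC_PR_FGD; G[cv2.erode(A,k(7))>0]=cv2.GC_FGD
        x,y,w,h=cv2.boundingRect(A); pd=28; x0,y0=max(x-pd,0),max(y-pd,0); sl=np.s_[y0:y+h+pd,x0:x+w+pd]
        g=G[sl].copy(); cv2.grabCut(im[sl].copy(),g,None,np.zeros((1,65)),np.zeros((1,65)),6,cv2.GC_INIT_WITH_MASK)
        M=cv2.morphologyEx(g&1,cv2.MORPH_OPEN,np.ones((3,3),np.uint8)); Bm=(cv2.resize(M*255,None,fx=S,fy=S)>127).astype(np.uint8)
        def cost(v): A=draw(v,Bm.shape,(x0,y0),S); return 1-(A&Bm).sum()/max((A|Bm).sum(),1)
        r=minimize(cost,p,method='Nelder-Mead',options=dict(initial_simplex=p+np.vstack([np.zeros(3),np.diag([.004,.004,.08])]),xatol=1e-4,fatol=1e-4)); p=r.x
    return p,1-r.fun
E
python3 - <<'E'
from sign import *
im,m=snap('wrist','w12.png')
for f in('w1.png','w12.png','scene0.png'):
  for y in(.34,.38): p,i=sfit(f,.02,(.5916,-.323,y)); print(f,p.round(4),round(i,3))
s=sensors.get_state(); print(s['position'],s['ee_rot'].round(3))
E
```

```text
w1.png [ 0.5922 -0.3229  0.3644] 0.93
w1.png [ 0.5922 -0.3227  0.369 ] 0.917
w12.png [ 0.5937 -0.3221  0.3618] 0.963
w12.png [ 0.5937 -0.3221  0.3606] 0.969
scene0.png [ 0.5907 -0.3252  0.2273] 0.82
scene0.png [ 0.5911 -0.3246  0.2451] 0.82
[ 0.59141462 -0.32053248  0.23521462] [-0.001  0.984  0.179 -0.   ]
```

Call:
drive_tool(
  deltas=[
    {"linear": [1.5, 0, -40], "twist": 0.2, "claw": 1},
    {"linear": [1.5, 0, -80], "twist": 0.2, "claw": 1},
    {"linear": [1.5, 0, -115], "twist": 0.2, "claw": 1},
    {"linear": [1.5, 0, -145], "twist": 0.2, "claw": 1},
    {"linear": [1.5, 0, -165], "twist": 0.2, "claw": 1},
    {"linear": [1.5, 0, -171], "twist": 0.2, "claw": 1},
    {"linear": [1.5, 0, -171], "twist": 0.2, "claw": 1},
    {"linear": [1.5, 0, -171], "twist": 0.2, "claw": 0},
    {"linear": [1.5, 0, -171], "twist": 0.2, "claw": 0},
    {"linear": [1.5, 0, -171], "twist": 0.2, "claw": 0},
    {"linear": [1.5, 0, -171], "twist": 0.2, "claw": 0},
    {"linear": [1.5, 0, -171], "twist": 0.2, "claw": 0},
  ],
  squeeze=30,
)

```text
clock: 22.28
position: [0.5948, -0.3231, 0.0669]
ee_rot: [0.001, 0.984, 0.18, 0.002]
contact_force: [0.2, 0.9, 6.3]
width: 0.0596
gripper_force: 33.2
```

Call:
drive_tool(
  deltas=[
    {"linear": [0, 0, 20], "twist": 0, "claw": 0},
    {"linear": [0, 0, 50], "twist": 0, "claw": 0},
    {"linear": [0, 0, 85], "twist": 0, "claw": 0},
    {"linear": [-1, 20, 115], "twist": 0, "claw": 0},
    {"linear": [-2, 55, 130], "twist": -2, "claw": 0},
    {"linear": [-3, 92, 140], "twist": -4, "claw": 0},
    {"linear": [-4, 130, 140], "twist": -6, "claw": 0},
    {"linear": [-5, 168, 140], "twist": -8, "claw": 0},
    {"linear": [-5, 206, 140], "twist": -10, "claw": 0},
    {"linear": [-6, 244, 140], "twist": -12, "claw": 0},
    {"linear": [-6, 282, 140], "twist": -14, "claw": 0},
    {"linear": [-6.5, 320, 140], "twist": -16.2, "claw": 0},
  ],
)

```text
clock: 23.28
position: [0.5865, -0.0008, 0.205]
ee_rot: [0.0, 0.999, 0.039, 0.001]
contact_force: [0.5, -0.5, -0.5]
width: 0.0593
gripper_force: 32.9
```

Call:
drive_tool(
  deltas=[
    {"linear": [-1, 38, 0], "twist": 0, "claw": 0},
    {"linear": [-1, 76, 0], "twist": 0, "claw": 0},
    {"linear": [-2, 114, 0], "twist": 0, "claw": 0},
    {"linear": [-2, 152, 0], "twist": 0, "claw": 0},
    {"linear": [-3, 190, 0], "twist": 0, "claw": 0},
    {"linear": [-3, 225, 0], "twist": 0, "claw": 0},
    {"linear": [-4, 255, 0], "twist": 0, "claw": 0},
    {"linear": [-4, 278, 0], "twist": 0, "claw": 0},
    {"linear": [-4, 293, 0], "twist": 0, "claw": 0},
    {"linear": [-4, 299.5, 0], "twist": 0, "claw": 0},
    {"linear": [-4, 299.5, -20], "twist": 0, "claw": 0},
    {"linear": [-4, 299.5, -20], "twist": 0, "claw": 0},
  ],
)

```text
clock: 24.28
position: [0.5812, 0.2958, 0.1816]
ee_rot: [0.001, 0.999, 0.04, -0.003]
contact_force: [-1.0, -0.5, -2.4]
width: 0.0592
gripper_force: 32.9
```

Run:
```python
from sign import *
snap('side','d13.png');snap('scene','s13.png')
s=sensors.get_state(); print(s['position'],s['ee_rot'].round(3),s['width'])
z=s['position'][2]-.0455
for f in('s13.png','d13.png'): print(f,[a for a in sfit(f,z,(.5825,.297,.08))],proj(np.load('pics/'+f+'.npz'),[[.5825,.297,z+.033]]))
```

```text
[0.58239447 0.29562477 0.18375572] [ 0.001  0.999  0.039 -0.001] 0.05934091879958249
s13.png [array([0.5812073 , 0.30097737, 0.38443991]), np.float64(0.7065267001369238)] [[424.84490787 251.76239625]]
d13.png [array([ 0.58470578,  0.28945099, -0.08122741]), np.float64(0.7603233559099847)] [[167.5966625  269.24592664]]
```

Call:
drive_tool(
  deltas=[
    {"linear": [0, 0, -25], "twist": 0, "claw": 0},
    {"linear": [0, 0, -50], "twist": 0, "claw": 0},
    {"linear": [0, 0, -72], "twist": 0, "claw": 0},
    {"linear": [0, 0, -88], "twist": 0, "claw": 0},
    {"linear": [0, 0, -97], "twist": 0, "claw": 0},
    {"linear": [0, 0, -101], "twist": 0, "claw": 0},
    {"linear": [0, 0, -102], "twist": 0, "claw": 0},
    {"linear": [0, 0, -102], "twist": 0, "claw": 0},
    {"linear": [0, 0, -102], "twist": 0, "claw": 0},
  ],
)

```text
clock: 25.13
position: [0.5839, 0.2972, 0.0838]
ee_rot: [-0.0, 0.999, 0.04, 0.001]
contact_force: [-0.3, -0.1, -0.8]
width: 0.0591
gripper_force: 32.9
```

Call:
drive_tool(
  deltas=[
    {"linear": [0, 0, -1], "twist": 0, "claw": 0},
    {"linear": [0, 0, -2], "twist": 0, "claw": 0},
    {"linear": [0, 0, -2], "twist": 0, "claw": 0},
    {"linear": [0, 0, -2], "twist": 0, "claw": 0},
  ],
)

```text
clock: 25.47
position: [0.5836, 0.2974, 0.082]
ee_rot: [-0.0, 0.999, 0.04, 0.001]
contact_force: [-0.9, -0.1, 5.9]
width: 0.0591
gripper_force: 33.6
```

Call:
drive_tool(
  deltas=[
    {"linear": [0, 0, 0], "twist": 0, "claw": 0.8},
    {"linear": [0, 0, 0], "twist": 0, "claw": 0.9},
    {"linear": [0, 0, 0], "twist": 0, "claw": 1},
    {"linear": [0, 0, 0], "twist": 0, "claw": 1},
    {"linear": [0, 0, 0], "twist": 0, "claw": 1},
    {"linear": [0, 0, 20], "twist": 0, "claw": 1},
    {"linear": [0, 0, 55], "twist": 0, "claw": 1},
    {"linear": [0, 0, 90], "twist": 0, "claw": 1},
    {"linear": [0, -20, 120], "twist": 0, "claw": 1},
    {"linear": [-20, -50, 140], "twist": 0, "claw": 1},
    {"linear": [-45, -80, 150], "twist": 0, "claw": 1},
    {"linear": [-60, -100, 150], "twist": 0, "claw": 1},
  ],
)

```text
clock: 26.47
position: [0.5222, 0.1954, 0.2332]
ee_rot: [0.0, 0.999, 0.04, 0.002]
contact_force: [-0.3, 0.1, 0.2]
width: 0.0853
gripper_force: 0.0
```

Call:
drive_tool(
  deltas=[
    {"linear": [0, 0, 30], "twist": 0, "claw": 1},
    {"linear": [0, 0, 40], "twist": 0, "claw": 1},
    {"linear": [0, 0, 40], "twist": 0, "claw": 1},
    {"linear": [0, 0, 40], "twist": 0, "claw": 1},
  ],
)

```text
clock: 26.8
position: [0.5243, 0.1977, 0.2712]
ee_rot: [-0.0, 0.999, 0.04, 0.002]
contact_force: [-0.1, -1.3, 0.1]
width: 0.0851
gripper_force: 0.0
```

Run:
```python
from sign import *
snap('side','d14.png');snap('scene','s14.png');snap('wrist','w14.png')
for f in('w14.png','s14.png','d14.png'):
  p,i=sfit(f,.035,(.5825,.297,.08)); print(f,p.round(4),round(i,3))
for k,d,z,p0 in(('newroll',R,.035,(.4574,.0594,.061)),('rs',R,.035,(.587,.067,.06)),('bun',B,.035,(.53,.1765,0)),('bfr',B,.035,(.61,.1755,0)),('bb',B,.035,(.45,.1765,0)),('top',F,.065,(.496,.29,.08))):
    r=gfit('w14.png',d,z,p0=p0); print(k,r[0].round(4),round(r[1],3))
cv2.imwrite('pics/v14.png',np.vstack([cv2.imread('pics/w14.png')[:340],np.hstack([cv2.resize(cv2.imread('pics/s14.png')[190:340,260:460],(280,210)),cv2.resize(cv2.imread('pics/d14.png')[200:360,110:300],(280,210))])]))
```

```text
w14.png [0.5819 0.297  0.0786] 0.912
s14.png [0.5792 0.2999 0.193 ] 0.787
d14.png [0.5868 0.2916 0.1512] 0.756
newroll [0.4602 0.0612 0.0455] 0.878
rs [0.5878 0.0674 0.0496] 0.933
bun [0.5327 0.1759 0.0435] 0.812
bfr [0.6108 0.1767 0.0598] 0.981
bb [0.4438 0.1774 0.1004] 0.824
top [0.4976 0.2893 0.0227] 0.886
```

View pics/v14.png

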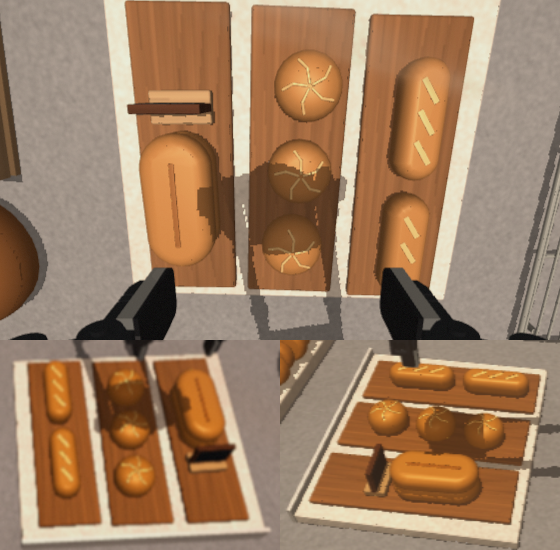

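The sign stands upright, square and centred just in front of the stacked loaf, foot at (181,107), and all the bread is in place. Handing in.

```bash
python3 -c "
from rig import manip; print(manip.sign_off())"
```

```text
the job is handed in; nothing more can be done
None
```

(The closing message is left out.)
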